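# Open the boiler controller and take out its battery

### The job

The boiler controller on the mat needs its old battery removed. Squeeze in the two orange snap tabs on the sides of its white cover, and with them held in lift the cover straight off and set it down flat, right way up, on the floor of the low green tray. Then lift the blue battery pack out and set it in the yellow bin; drop nothing, and leave the meter, the spool and the screwdriver where they are.

Things in the scene. Friction and masses are not known exactly. Their poses are not given: they have to be found in the camera images.
- controller: Grey base tub of the boiler controller, fixed, 160 (x) x 78 (y) x 30 high, mouth 142 x 58. Origin: centre of its underside, on the work surface; x along its length, z up. The cover's feet and tab barbs reach 13 below the rim: raise the cover straight by 25 before any sideways motion, and by 50 in all to clear the battery under it.
- cover_grip (a point): Middle of the white cover, midway between its tabs at the height of their pads, 57 above the work surface when on the base; x along its length, y towards the left tab, z up (axes as the base's). An open-bottomed box 140 (x) x 56 (y), 156 long over its end flanges; top 31 above this point, feet (lowest part) 40 below it. Mass about 0.1 kg. It simply lifts off once both tabs are pressed.
- tab_left (a joint): Orange tab in the middle of the cover's left (+y) side; its pad is 24 long, 18 high (10 below to 8 above cover_grip), 4 proud of the side: 64 over both pads. One grasp along y squeezes both in. Value, rad: 0 free (barb latched under the rim), 0.16 fully in; clear of the rim above about 0.09. It springs back; fully in takes 5 to 8 N.
- tab_right (a joint): The same tab on the right (-y) side; its value also grows as it is pressed inward.
- battery_centre (a point): Centre of the blue battery pack, a block 90 (x) x 26 (y) x 56 high, about 0.22 kg, standing loose in a low cradle in the middle of the base under the cover; axes x along its length, z up. In the base this centre is 32 above the work surface: it stands 30 proud of the base's rim once the cover is off.
- tray_in (a point): Centre of the inner floor, 4 above the work surface, of the low green tray, fixed: 210 (x) x 170 (y) outside, walls 4 thick, 18 high overall. x along its length, z up.
- bin_in (a point): Centre of the inner floor, 4 above the work surface, of the yellow bin, fixed: 150 (x) x 110 (y) outside, walls 4 thick, 40 high overall. x along its length, z up.
- meter: Bystander: red hand multimeter lying on the bench, 75 (x) x 150 (y) x 37 high; origin under its centre.
- spool: Bystander: metal solder spool standing on end, diameter 60, 56 high; origin under its centre.
- driver: Bystander: screwdriver lying on the bench, about 200 long along its x axis, handle to -x, under 35 high; origin under its middle.
Not all that is in view belongs to the job. Of the things shaped like the part that bears cover_grip, the white one is meant.

How it is judged:
On the way, in this order (a step that is already met when the one before it is completed fails the run):
1. both tabs are squeezed in while the cover is still on the base (value of joint each of tab_left, tab_right above 0.075 rad and z of cover_grip in the frame of controller below 0.064 m and horizontal distance between cover_grip and controller below 0.006 m), for 0.1 s.
2. the cover lies flat, right way up and released on the floor of the green tray (x of cover_grip in the frame of tray_in between -0.06 and 0.06 m and y of cover_grip in the frame of tray_in between -0.06 and 0.06 m and z of cover_grip in the frame of tray_in between 0.034 and 0.046 m and angle between cover_grip's own z axis and vertical below 0.08 rad and contact force between cover and the fingers below 0.05 N and linear speed of cover below 0.03 m/s), for 0.2 s.
At the end, for the whole second after the job is handed in: The cover is right way up (tilt under 0.08 rad), flat on the tray's floor (feet within 6 mm of it), its middle within 60 mm of the tray's middle along both tray axes; the battery pack is in the yellow bin: its centre inside the walls and 5 to 34 mm above the bin's floor; both released and at rest (all of step 2 and x of battery_centre in the frame of bin_in between -0.071 and 0.071 m and y of battery_centre in the frame of bin_in between -0.051 and 0.051 m and z of battery_centre in the frame of bin_in between 0.005 and 0.034 m and contact force between battery and the fingers below 0.05 N and linear speed of battery below 0.03 m/s); the robot touches nothing.
It fails at once if the cover falls or is thrown (free and faster than 1 m/s) (linear speed of cover above 1 m/s and contact force between cover and the arm below 0.05 N and contact force between cover and the fingers below 0.05 N).
It fails at once if the battery falls or is thrown (free and faster than 1 m/s) (linear speed of battery above 1 m/s and contact force between battery and the arm below 0.05 N and contact force between battery and the fingers below 0.05 N).
It fails at once if the meter is moved by more than 30 mm (distance of meter from where it was at the start of the episode above 0.03 m).
It fails at once if the spool is moved by more than 30 mm (distance of spool from where it was at the start of the episode above 0.03 m).
It fails at once if the screwdriver is moved by more than 30 mm (distance of driver from where it was at the start of the episode above 0.03 m).
It also fails if it takes over 64 s, if anything falls off the work surface, if the arm or the gripper's body presses on something with over 40 N, if the wrist force passes 120 N, or if a joint passes its speed limit or range.

### The arm

A 6-joint arm with a two-finger parallel gripper is mounted at the origin on the work surface. World frame = base frame: x ahead of the robot, y to its left, z up, the work surface at z = 0. Lengths are in m, angles in rad, forces in N, time in s.
With the tool pointing down it reaches from about 0.35 to 1 m from the base axis. Payload 7.1 kg.
Tool frame: the origin (TCP) lies on the centre line of the jaws, within the pads' length; the fingertips stand 11 mm ahead of it and the grasp point (between the pads) lies 8 mm behind it; z points along the fingers, y is the direction in which the jaws open and shut (so a half turn about z gives the same grasp; the last joint's range is limited). The gripper opens to 85 mm and grips with 20 to 120 N. Pads are 22 mm wide; open, the fingers measure 114 mm over their backs; the gripper's body (76 mm by 85 mm) begins 54 mm behind the grasp point. The pads swing forward as they close: fully open they stand 13 mm farther back than shut.
Start: joints at [-1.179, 0.423, 1.63, -0, 1.089, -0.019], TCP at [0.25, -0.573, 0.242] pointing down, gripper open.
Joint ranges: [-3, 3], [-0.9, 2.11], [0.09, 2.58], [-1.31, 4.45], [0.11, 2.69], [-2.54, 2.54]. Speed limits (rad/s): [2.39, 2.39, 3.01, 3.14, 3.14, 3.14].

### API

Orientations are given as a unit quaternion [x, y, z, w].
In Python, from cell import arm gives the robot as it stands.
- The arm moves only by the tool servo_tool, never from a script. Its argument "deltas" is one flat list of numbers, 7 for each row, row after row: the opening, from -1 (shut) to 1 (fully open), then the shift along the tool's x, y, z each as a share of 20 cm, from -1 to 1, then the turn, a rotation vector about the tool's x, y, z each as a share of 120 degrees, from -1 to 1. In form: [fingers, x, y, z, rx, ry, rz, fingers, x, y, z, rx, ry, rz, ...]. A call has 1 to 12 rows; each row shifts and turns the pose as measured when the row begins, along the tool's axes as they then stand; what a row does not reach is not made up. A row lasts 1/10 s, in which the tool goes at most 50 mm and 8.59 degrees, less where a joint would pass 70% of its speed; a pose out of reach is approached as far as the arm can. A call with a number of a shift or a turn outside -1 to 1 is refused whole. A call with a gripper value outside its range is refused whole. The fingers move at their own pace and stop on an object; "grip_force" is the grip in N (left out, the last holds). Time passes only in rows, so rows that do not move let the fingers close. It gives the time, the measured TCP pose, the force and the opening at its end, in the units of the state.
- arm.get_obs(): the state, without advancing time (a new reading comes with each control period).
- arm.camera(name): name is "scene" or "top" or "wrist"; returns the picture (420x560x3 uint8, red, green, blue); there is no depth.
- arm.camera_params(name): a dict with "fx", "fy", "cx", "cy" (pixels), "camera_from_world" (4x4, takes a point from world to camera coordinates). Camera axes: x right, y down, z forward; pixel columns grow to the right and rows downward; lengths in m; the calibration is good to about 2 mm. A picture is of the moment at which its call begins: read the wrist's pose just before it. camera_params takes no time and is no camera call; for the wrist camera it gives the pose at the moment of the call.
- arm.job_done(): hands the job in, once; it reports no verdict.
The state is a dict: "time": time; "joints": joint angles; "qvel": joint speeds; "joint_efforts": joint torques, N m; "tool_pos": TCP position; "tool_rot": TCP orientation; "wrist_force": force on the tool from outside, world axes, zero at the start; "ft_torque": the same for the moment, N m; "width": opening from 0.0 (shut) to 1.0 (fully open).
Only numpy, scipy, OpenCV 4.12 (cv2) and the standard library are available. Lean on these libraries where they do the work, as an engineer would, in place of code of your own. Each camera call takes 0.05 s, during which the arm holds its last target.

## Working session

There is one attempt and no reset: what is moved stays moved. The work goes in short steps, Python scripts to look and compute and a tool call to move; the robot and the scene stay as the last step left them, time stands still between calls to the robot, and variables do not carry over. Pictures are saved under pics/ and viewed, and the job is handed in when it is done.

Besides the shell and the picture viewer there is one more tool, called after "Call:" as name(argument=value, ...) on one line, values as JSON. servo_tool: Moves the arm, as the interface text tells. Shift numbers are shares of 20 cm and turn numbers shares of 120 degrees, none past 1 either way. Its arguments: {"type":"object","properties":{"deltas":{"type":"array","items":{"type":"number"}},"grip_force":{"type":"number"}},"required":["deltas"]}

```bash
mkdir -p pics; cat > h.py <<'E'
import numpy as np, cv2
from cell import arm
def snap(n,f):
    im=arm.camera(n); cv2.imwrite(f'pics/{f}.png',im[:,:,::-1]); return im
def ray(n,uv,z,P=None):
    P=P or arm.camera_params(n); T=np.array(P['camera_from_world']); R=T[:3,:3]; c=-R.T@T[:3,3]
    d=R.T@np.array([(uv[0]-P['cx'])/P['fx'],(uv[1]-P['cy'])/P['fy'],1]); return c+d*(z-c[2])/d[2]
def proj(n,p,P=None):
    P=P or arm.camera_params(n); T=np.array(P['camera_from_world']); q=T[:3,:3]@np.array(p)+T[:3,3]
    return np.array([P['fx']*q[0]/q[2]+P['cx'],P['fy']*q[1]/q[2]+P['cy']])
def crop(im,x0,y0,x1,y1,s,f):
    cv2.imwrite(f'pics/{f}.png',cv2.resize(im[y0:y1,x0:x1,::-1],None,fx=s,fy=s,interpolation=cv2.INTER_CUBIC))
E
python3 - <<'E'
from h import *
o=arm.get_obs(); print(o['time'],o['tool_pos'],o['tool_rot'],o['width'])
snap('top','top0'); snap('scene','scene0')
for n in('top','scene'):
    P=arm.camera_params(n); T=np.array(P['camera_from_world']); print(n,P['fx'],P['cx'],P['cy'],(-T[:3,:3].T@T[:3,3]).round(3),T[:3,:3].round(3).tolist())
E
```

```text
0.0 [ 0.24938655 -0.57249844  0.24154726] [ 9.78985281e-01  2.03929451e-01 -1.31630624e-04 -7.62223382e-04] 0.9985103916381073
top 404.7910778700839 273.40884690815096 205.7204768171058 [0.391 0.016 1.068] [[-0.021, -1.0, 0.016], [-0.996, 0.019, -0.083], [0.082, -0.018, -0.996]]
scene 532.7752722528758 283.2282180503718 203.22180116781968 [1.436 0.111 0.981] [[-0.116, 0.993, 0.019], [0.685, 0.094, -0.722], [-0.719, -0.07, -0.692]]
```

View pics/top0.png

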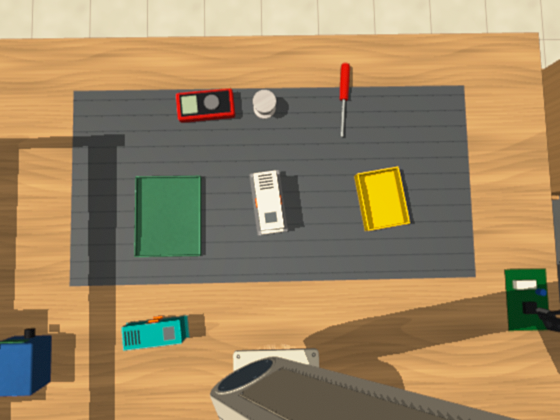

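View pics/scene0.png

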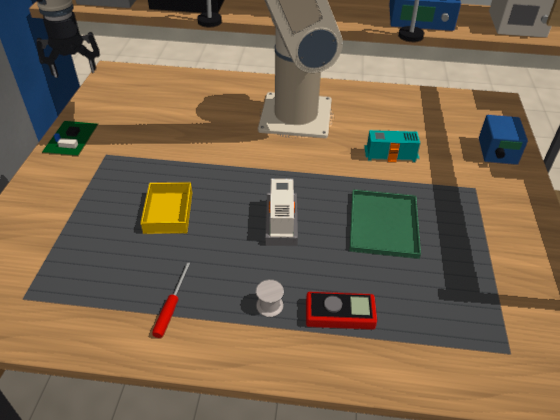

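Candidates for the cover: white box in top at (268,202), teal lookalike at (155,332). The description says white, and it sits on the grey base on the mat. I'll check it in a crop.

```bash
python3 - <<'E'
from h import *
im=cv2.imread('pics/top0.png')[:,:,::-1]; crop(im,235,160,305,245,7,'c1'); crop(im,345,155,420,240,7,'c2')
im=cv2.imread('pics/scene0.png')[:,:,::-1]; crop(im,240,165,330,250,7,'c3')
E
```

```text
(no output)
```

View pics/c1.png

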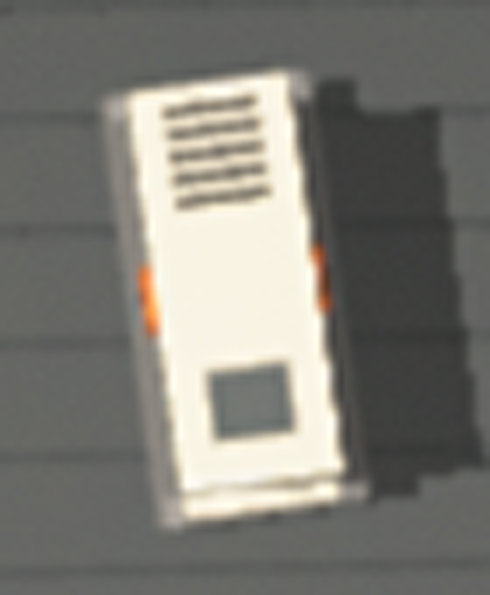

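View pics/c3.png

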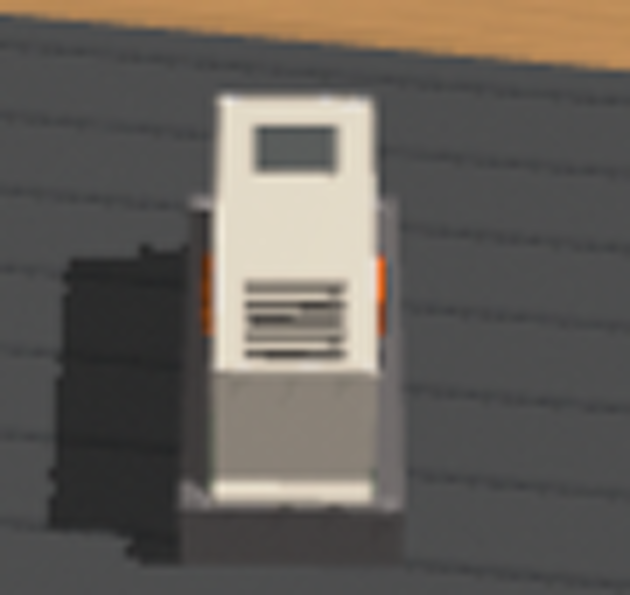

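View pics/c2.png

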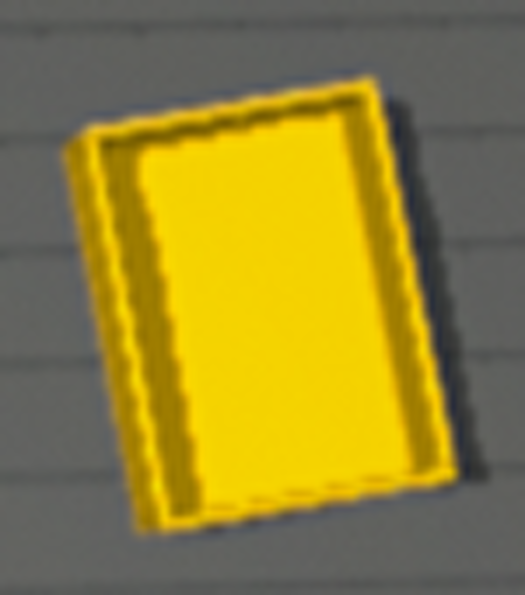

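```bash
python3 - <<'E'
from h import *
def quad(n,pts,z,off=(0,0),s=1):
    q=np.array([ray(n,(off[0]+p[0]/s,off[1]+p[1]/s),z) for p in pts])[:,:2]
    c=q.mean(0); l=(q[0]+q[1]-q[2]-q[3])/2; w=(q[0]+q[3]-q[1]-q[2])/2
    print(n,c.round(4),'len',np.linalg.norm(l).round(4),np.degrees(np.arctan2(l[1],l[0])).round(2),'wid',np.linalg.norm(w).round(4),np.degrees(np.arctan2(w[1],w[0])).round(2))
quad('top',[(128,95),(292,72),(345,472),(185,490)],.088,(235,160),7)
quad('top',[(105,105),(305,75),(370,490),(165,525)],.03,(235,160),7)
quad('scene',[(213,372),(378,374),(374,97),(217,97)][::-1] and [(378,374),(213,372),(217,97),(374,97)],.088,(240,165),7)
quad('top',[(85,130),(378,78),(458,480),(150,532)],.04,(345,155),7)
quad('top',[(136,177),(201,176),(201,256),(136,257)],.018)
quad('scene',[(418,254),(351,247),(350,193),(416,194)],.018)
from scipy.spatial.transform import Rotation as R
o=arm.get_obs(); print(R.from_quat(o['tool_rot']).as_matrix().round(3))
E
```

```text
top [0.4854 0.0094] len 0.14 6.71 wid 0.0568 96.16
top [0.485  0.0095] len 0.1559 7.35 wid 0.0754 98.05
scene [0.4892 0.0151] len 0.1409 6.71 wid 0.0563 97.33
top [ 0.489  -0.2842] len 0.1498 7.78 wid 0.1127 98.69
top [0.4555 0.2693] len 0.2073 0.04 wid 0.1674 89.75
scene [0.4635 0.273 ] len 0.2039 -0.2 wid 0.1683 93.25
[[ 0.917  0.399 -0.001]
 [ 0.399 -0.917  0.001]
 [-0.    -0.001 -1.   ]]
```

Checked: the white cover with orange tabs at crop (148,300)/(320,280) on the grey base. The controller is at about (0.487,0.012) with yaw about 6.8°, and the tray and bin are located. I'll turn to the controller's yaw, then travel at the current height.

Call:
servo_tool(deltas=[1,0,0,0,0,0,0.0696,1,0,0,0,0,0,0.0696,1,0.109,-0.1975,0,0,0,0,1,0.109,-0.1975,0,0,0,0,1,0.109,-0.1975,0,0,0,0,1,0.109,-0.1975,0,0,0,0,1,0.109,-0.1975,0,0,0,0,1,0.109,-0.1975,0,0,0,0,1,0.109,-0.1975,0,0,0,0,1,0.109,-0.1975,0,0,0,0,1,0.109,-0.1975,0,0,0,0,1,0.109,-0.1975,0,0,0,0], grip_force=20)

```text
time: 1.3
tool_pos: [0.4265, -0.1453, 0.2387]
tool_rot: [0.999, 0.048, -0.001, -0.002]
wrist_force: [0.9, -1.1, 0.0]
width: 0.999
```

```bash
cat >> h.py <<'E'
from scipy.spatial.transform import Rotation as Ro
def st():
    o=arm.get_obs(); M=Ro.from_quat(o['tool_rot']).as_matrix()
    print('t',round(o['time'],2),'pos',np.round(o['tool_pos'],4),'yaw',np.degrees(np.arctan2(M[1,0],M[0,0])).round(2),'zax',M[:,2].round(4),'w',round(o['width'],3),'F',np.round(o['wrist_force'],1)); return o,M
def goto(x,y,z,yaw=None):
    o,M=st(); d=M.T@(np.array([x,y,z])-o['tool_pos']); print('delta tool m',d.round(4),'shares',(d/.2).round(4))
    if yaw is not None:
        Rd=Ro.from_euler('z',yaw,degrees=True).as_matrix()@np.diag([1,-1,-1]); print('rot shares',(np.degrees(Ro.from_matrix(M.T@Rd).as_rotvec())/120).round(4))
E
python3 -c "
from h import *
goto(.487,.012,.242,6.8)"
```

```text
t 1.3 pos [ 0.4265 -0.1453  0.2387] yaw 5.53 zax [-0.0027  0.0038 -1.    ] w 0.999 F [ 0.9 -1.1  0. ]
delta tool m [ 0.0753 -0.1507 -0.0029] shares [ 0.3767 -0.7536 -0.0143]
rot shares [-0.0019  0.0011 -0.0106]
```

Call:
servo_tool(deltas=[1,0.094,-0.188,0,0,0,-0.0053,1,0.094,-0.188,0,0,0,-0.0053,1,0.094,-0.188,0,0,0,0,1,0.094,-0.188,0,0,0,0,1,0,0,0,0,0,0])

```text
time: 1.8
tool_pos: [0.4868, 0.024, 0.2389]
tool_rot: [0.998, 0.062, -0.001, -0.002]
wrist_force: [-0.2, -1.2, -0.3]
width: 1.004
```

```bash
python3 -c "
from h import *
goto(.487,.012,.242,6.8)
snap('wrist','w1')
P=arm.camera_params('wrist');T=np.array(P['camera_from_world']);print(-T[:3,:3].T@T[:3,3],T[:3,:3].round(2).tolist())
for z in(.088,.057): print(proj('wrist',(.487,.012,z),P))"
```

```text
t 1.8 pos [0.4868 0.024  0.2389] yaw 7.15 zax [-0.002   0.0046 -1.    ] w 1.004 F [-0.2 -1.2 -0.3]
delta tool m [-0.0013  0.0119 -0.0032] shares [-0.0066  0.0596 -0.0158]
rot shares [-0.0023  0.0007  0.0029]
[0.55982171 0.0305064  0.36943708] [[0.12, -0.99, -0.0], [-0.95, -0.12, 0.29], [-0.29, -0.03, -0.96]]
[291.34830557 190.85175067]
[290.31171604 182.10295628]
```

View pics/w1.png

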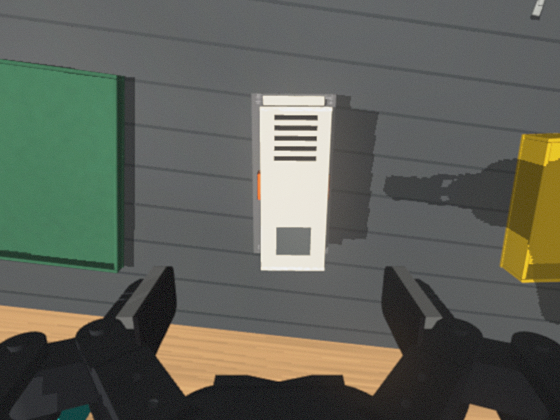

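The wrist view shows the white cover with top corners at (260,107), (332,107), (324,270), (261,270). The orange left tab shows at (259,185).

```bash
python3 -c "
from h import *
im=cv2.imread('pics/w1.png')[:,:,::-1]; crop(im,240,85,350,285,3,'w1c')
o,M=st();P=arm.camera_params('wrist')
q=np.array([ray('wrist',p,.088,P) for p in [(260,107),(332,107),(324.5,270),(261,270)]])[:,:2];print(q,q.mean(0))
l=q[0]+q[1]-q[2]-q[3];w=q[0]+q[3]-q[1]-q[2];print(np.degrees(np.arctan2(l[1],l[0])),np.degrees(np.arctan2(w[1],w[0]))-90,np.linalg.norm(l)/2,np.linalg.norm(w)/2)
print(ray('wrist',(259,185),.057,P))
"
```

```text
t 1.85 pos [0.4859 0.0224 0.2386] yaw 7.14 zax [-0.0033  0.0038 -1.    ] w 0.998 F [-0.5 -0.8 -0.1]
[[ 0.55004865  0.04488358]
 [ 0.5569176  -0.01003142]
 [ 0.41900205 -0.02679327]
 [ 0.4119207   0.02889717]] [0.48447225 0.00923902]
6.76562862014709 7.188576462720292 0.13898962662778439 0.05574085742373749
[0.48075354 0.03992762 0.057     ]
```

View pics/w1c.png

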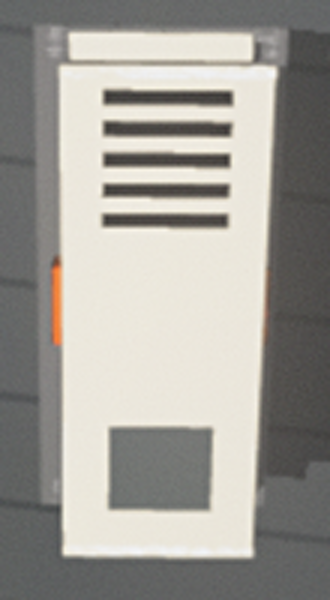

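```bash
python3 -c "
from h import *
goto(.4847,.0092,.12,7)"
```

```text
t 1.85 pos [0.4859 0.0224 0.2386] yaw 7.14 zax [-0.0033  0.0038 -1.    ] w 0.998 F [-0.5 -0.8 -0.1]
delta tool m [-0.0025  0.0134  0.1186] shares [-0.0124  0.0671  0.593 ]
rot shares [-0.002   0.0013  0.0012]
```

Call:
servo_tool(deltas=[1,-0.004,0.0225,0.15,-0.0005,0.0003,0,1,-0.004,0.0225,0.15,-0.0005,0.0003,0,1,-0.004,0.0225,0.15,-0.0005,0.0003,0,1,0,0,0.15,0,0,0.001,1,0,0,0,0,0,0])

```text
time: 2.35
tool_pos: [0.484, 0.0048, 0.1158]
tool_rot: [0.998, 0.061, 0.0, 0.0]
wrist_force: [-0.4, -0.9, -0.2]
width: 1.003
```

```bash
python3 -c "
from h import *
snap('wrist','w2')
goto(.4847,.0092,.046,7)"
```

```text
t 2.4 pos [0.4852 0.0048 0.1175] yaw 6.97 zax [ 2.9e-03 -5.0e-04 -1.0e+00] w 0.999 F [-0.1 -0.9  0.1]
delta tool m [-0.0001 -0.0045  0.0715] shares [-0.0006 -0.0223  0.3575]
rot shares [ 0.0004 -0.0014 -0.0002]
```

View pics/w2.png

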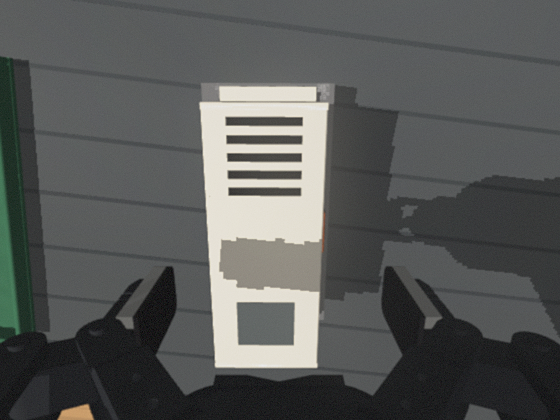

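```bash
python3 -c "
from h import *
P=arm.camera_params('wrist')
q=np.array([ray('wrist',p,.088,P) for p in [(201,103),(328,104),(317,367),(216,367)]])[:,:2];print(q.mean(0))
l=q[0]+q[1]-q[2]-q[3];print(np.degrees(np.arctan2(l[1],l[0])),np.linalg.norm(l)/2)
st()"
```

```text
[0.4860394  0.01080476]
6.746126945602673 0.13980038542672846
t 2.4 pos [0.4852 0.0048 0.1175] yaw 6.97 zax [ 2.9e-03 -5.0e-04 -1.0e+00] w 0.999 F [-0.1 -0.9  0.1]
```

Call:
servo_tool(deltas=[1,0.003,-0.026,0,0,0,0,1,0,0,0.08,0,0,0,1,0,0,0.08,0,0,0,1,0,0,0.08,0,0,0,1,0,0,0.06,0,0,0,1,0,0,0,0,0,0])

```text
time: 3.0
tool_pos: [0.4922, 0.0095, 0.0652]
tool_rot: [0.998, 0.06, 0.009, 0.001]
wrist_force: [-0.2, -0.0, 0.8]
width: 1.004
```

```bash
python3 -c "
from h import *
st()
im=snap('wrist','w3')
im=snap('scene','s3');crop(im,210,100,350,260,4,'s3c')
goto(.4855,.0102,.046,6.9)"
```

```text
t 3.0 pos [0.4922 0.0095 0.0652] yaw 6.85 zax [ 1.860e-02 -7.000e-04 -9.998e-01] w 1.004 F [-0.2 -0.   0.8]
t 3.1 pos [0.4928 0.0095 0.066 ] yaw 6.85 zax [ 2.010e-02 -7.000e-04 -9.998e-01] w 0.998 F [0.4 1.1 0.2]
delta tool m [-0.0075 -0.0017  0.0198] shares [-0.0377 -0.0083  0.0992]
rot shares [ 0.0015 -0.0095 -0.0004]
```

View pics/w3.png

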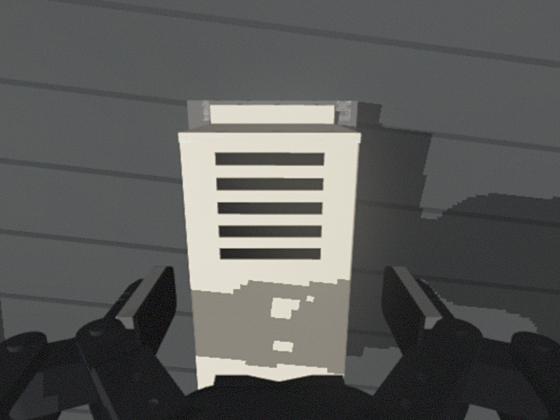

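View pics/s3c.png

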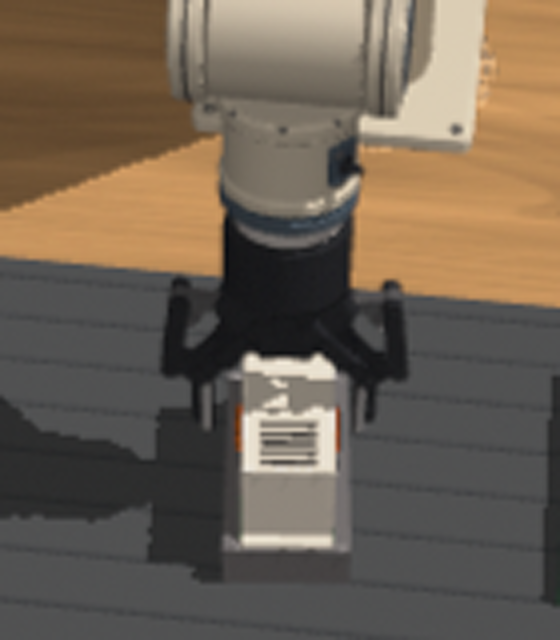

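```bash
python3 -c "
from h import *
o,M=st();print(np.round(o['joints'],3),np.round(o['qvel'],3),np.round(o['joint_efforts'],1))"
```

```text
t 3.1 pos [0.4928 0.0095 0.066 ] yaw 6.85 zax [ 2.010e-02 -7.000e-04 -9.998e-01] w 0.998 F [0.4 1.1 0.2]
[-5.000e-03  5.200e-01  2.028e+00 -1.000e-03  5.740e-01  1.448e+00] [-0.    -0.004  0.001  0.002 -0.001  0.   ] [  0.  -47.6 -14.6  -0.   -0.1   0. ]
```

Not at a joint limit, just a tracking lag: 20 mm high, 7 mm off in x and tilted by 1°. I'll correct while still above the tab height.

Call:
servo_tool(deltas=[1,-0.019,-0.004,0.02,0.0008,-0.005,0,1,-0.019,-0.004,0.02,0.0008,-0.005,0,1,0,0,0,0,0,0])

```text
time: 3.4
tool_pos: [0.4857, 0.0103, 0.0593]
tool_rot: [0.998, 0.06, 0.0, -0.0]
wrist_force: [0.3, 0.0, -0.7]
width: 0.995
```

```bash
python3 -c "
from h import *
goto(.4855,.0102,.046,6.9)"
```

```text
t 3.4 pos [0.4857 0.0103 0.0593] yaw 6.86 zax [ 3.e-04  1.e-04 -1.e+00] w 0.995 F [ 0.3  0.  -0.7]
delta tool m [-0.0002  0.      0.0133] shares [-0.0012  0.0002  0.0665]
rot shares [-0.0001 -0.0001 -0.0004]
```

Call:
servo_tool(deltas=[1,0,0,0.03,0,0,0,1,0,0,0.03,0,0,0,1,0,0,0,0,0,0])

```text
time: 3.7
tool_pos: [0.4859, 0.0103, 0.0466]
tool_rot: [0.998, 0.06, 0.0, -0.0]
wrist_force: [-0.3, -0.6, -0.1]
width: 0.996
```

```bash
python3 -c "
from h import *
goto(.4855,.0102,.046,6.9)
im=snap('scene','s4');crop(im,230,150,330,250,6,'s4c')
im=snap('wrist','w4')"
```

```text
t 3.7 pos [0.4859 0.0103 0.0466] yaw 6.86 zax [ 8.e-04  1.e-04 -1.e+00] w 0.996 F [-0.3 -0.6 -0.1]
delta tool m [-0.0004  0.      0.0006] shares [-0.0021  0.0001  0.0029]
rot shares [-0.     -0.0004 -0.0004]
```

View pics/w4.png

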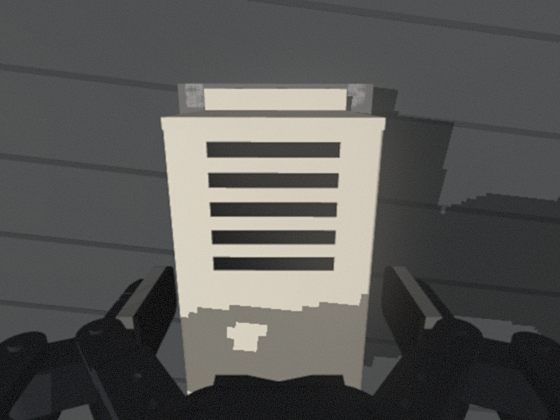

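View pics/s4c.png

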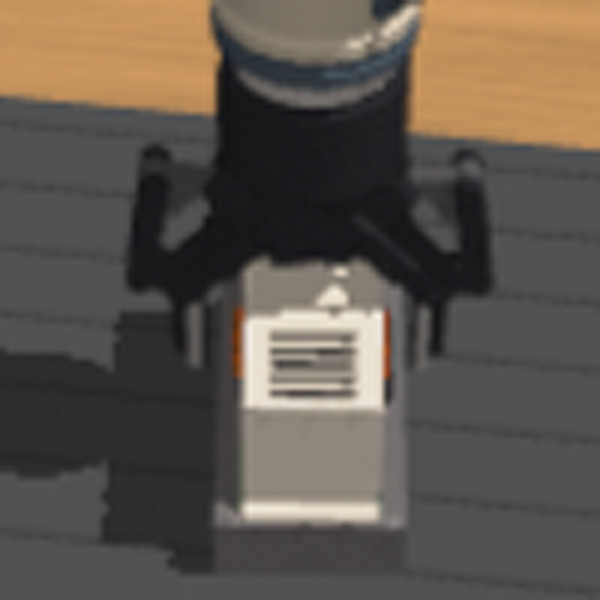

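The jaws straddle the cover with the tabs between the pads, roughly centred. Closing at 20 N.

Call:
servo_tool(deltas=[-1,0,0,0,0,0,0,-1,0,0,0,0,0,0,-1,0,0,0,0,0,0,-1,0,0,0,0,0,0,-1,0,0,0,0,0,0,-1,0,0,0,0,0,0], grip_force=20)

```text
time: 4.4
tool_pos: [0.4864, 0.0109, 0.048]
tool_rot: [0.998, 0.06, 0.001, -0.0]
wrist_force: [-0.3, 0.1, -0.6]
width: 0.669
```

```bash
python3 -c "
from h import *
st()
im=snap('scene','s5');crop(im,230,150,330,250,6,'s5c')
im=snap('wrist','w5');st()"
```

```text
t 4.4 pos [0.4864 0.0109 0.048 ] yaw 6.85 zax [ 2.e-03  8.e-04 -1.e+00] w 0.669 F [-0.3  0.1 -0.6]
t 4.5 pos [0.4864 0.0109 0.0479] yaw 6.84 zax [ 1.9e-03  9.0e-04 -1.0e+00] w 0.669 F [ 0.1 -0.3 -0.6]
```

View pics/w5.png

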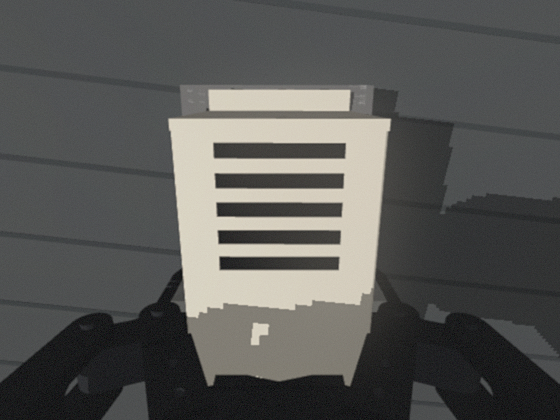

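View pics/s5c.png

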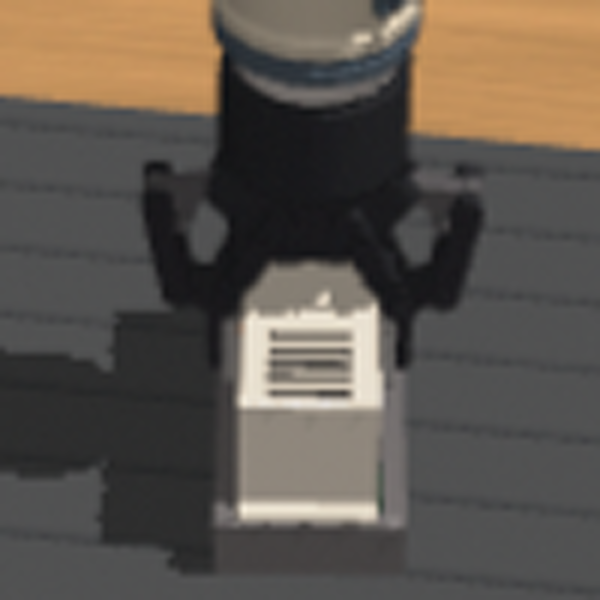

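The opening is 57 mm, against 64 mm over the free tabs, so both are pressed flush. Lifting gently straight up.

Call:
servo_tool(deltas=[-1,0,0,-0.03,0,0,0,-1,0,0,-0.03,0,0,0,-1,0,0,-0.03,0,0,0,-1,0,0,0,0,0,0])

```text
time: 4.9
tool_pos: [0.4864, 0.0107, 0.0674]
tool_rot: [0.998, 0.06, 0.001, -0.0]
wrist_force: [-0.3, 0.4, -0.7]
width: 0.669
```

```bash
python3 -c "
from h import *
goto(.486,.0105,.11,6.85)"
```

```text
t 4.9 pos [0.4864 0.0107 0.0674] yaw 6.83 zax [ 1.7e-03  8.0e-04 -1.0e+00] w 0.669 F [-0.3  0.4 -0.7]
delta tool m [-0.0003  0.0001 -0.0426] shares [-0.0015  0.0007 -0.2129]
rot shares [-0.0003 -0.0009 -0.0002]
```

Call:
servo_tool(deltas=[-1,0,0,-0.05,0,0,0,-1,0,0,-0.05,0,0,0,-1,0,0,-0.05,0,0,0,-1,0,0,-0.05,0,0,0,-1,0,0,-0.05,0,0,0,-1,0,0,-0.05,0,0,0,-1,0,0,-0.05,0,0,0,-1,0,0,0,0,0,0])

```text
time: 5.7
tool_pos: [0.4868, 0.0106, 0.1451]
tool_rot: [0.998, 0.06, 0.002, -0.0]
wrist_force: [0.3, 0.2, -0.3]
width: 0.666
```

```bash
python3 -c "
from h import *
st()
im=snap('top','t6')
im=snap('scene','s6')"
```

```text
t 5.7 pos [0.4868 0.0106 0.1451] yaw 6.83 zax [ 4.4e-03  7.0e-04 -1.0e+00] w 0.666 F [ 0.3  0.2 -0.3]
```

View pics/s6.png

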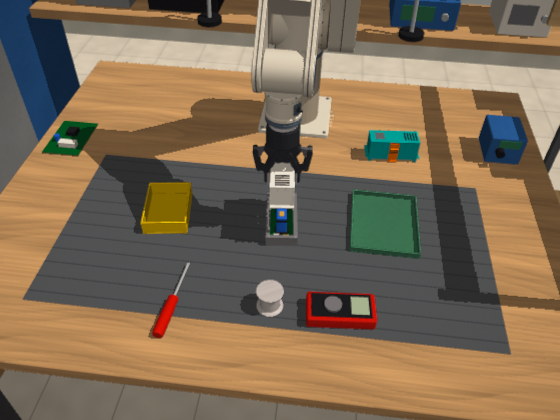

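View pics/t6.png

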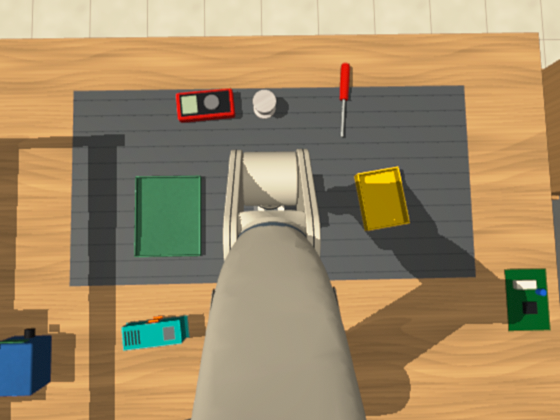

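Call:
servo_tool(deltas=[-1,0,0,0,0,0,0.028,-1,0,0,0,0,0,0.028,-1,-0.012,-0.08,0,0,0,0,-1,-0.018,-0.15,0,0,0,0,-1,-0.018,-0.15,0,0,0,0,-1,-0.018,-0.15,0,0,0,0,-1,-0.018,-0.15,0,0,0,0,-1,-0.018,-0.15,0,0,0,0,-1,-0.018,-0.15,0,0,0,0,-1,-0.018,-0.15,0,0,0,0,-1,-0.01,-0.08,0,0,0,0,-1,0,0,0,0,0,0])

```text
time: 7.0
tool_pos: [0.452, 0.2603, 0.1362]
tool_rot: [1.0, -0.003, -0.005, 0.001]
wrist_force: [0.1, -0.8, -1.4]
width: 0.667
```

```bash
python3 -c "
from h import *
goto(.457,.270,.145,0)
im=snap('wrist','w7');im=snap('scene','s7')"
```

```text
t 7.0 pos [0.452  0.2603 0.1362] yaw -0.36 zax [-0.0105 -0.0028 -0.9999] w 0.667 F [ 0.1 -0.8 -1.4]
delta tool m [ 0.0049 -0.0097 -0.0089] shares [ 0.0243 -0.0484 -0.0445]
rot shares [ 0.0014  0.005  -0.003 ]
```

View pics/w7.png

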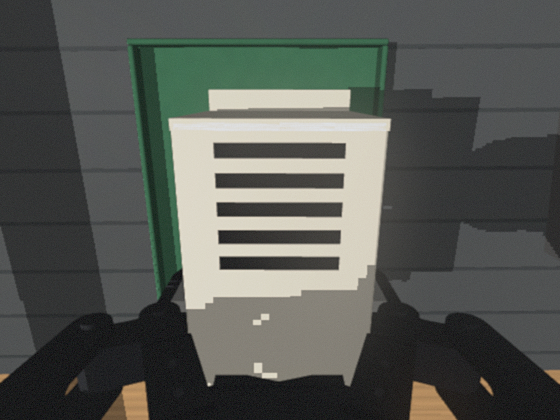

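View pics/s7.png

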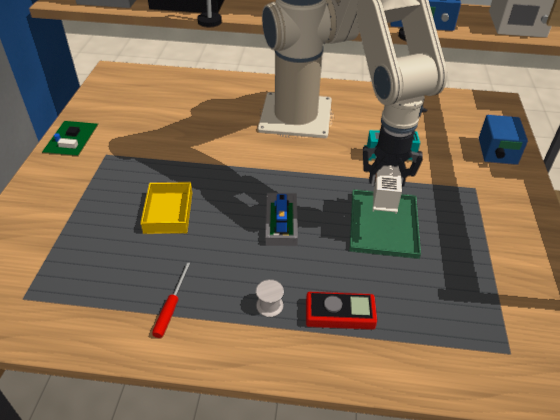

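```bash
python3 -c "
from h import *
P=arm.camera_params('wrist')
print(ray('wrist',(129,41),.018,P),ray('wrist',(388,41),.018,P))
goto(.457,.270,.08,0)"
```

```text
[0.56006108 0.35282078 0.018     ] [0.55882957 0.1861881  0.018     ]
t 7.1 pos [0.4519 0.2585 0.1361] yaw -0.43 zax [-0.0112 -0.0036 -0.9999] w 0.669 F [-0.4 -0.6 -0.2]
delta tool m [ 0.0057 -0.0117  0.056 ] shares [ 0.0283 -0.0587  0.2801]
rot shares [ 0.0017  0.0053 -0.0036]
```

Tray centre from the wrist view: (0.455, 0.2695), which agrees with the top view. I'll correct, then descend.

Call:
servo_tool(deltas=[-1,0.014,-0.029,0,0.0008,0.0026,-0.0018,-1,0.014,-0.029,0,0.0008,0.0026,-0.0018,-1,0,0,0.06,0,0,0,-1,0,0,0.06,0,0,0,-1,0,0,0.06,0,0,0,-1,0,0,0.06,0,0,0,-1,0,0,0,0,0,0])

```text
time: 7.8
tool_pos: [0.4577, 0.267, 0.0824]
tool_rot: [1.0, -0.002, -0.001, 0.001]
wrist_force: [0.2, -0.1, -1.5]
width: 0.664
```

```bash
python3 -c "
from h import *
goto(.456,.270,.037,0)"
```

```text
t 7.8 pos [0.4577 0.267  0.0824] yaw -0.21 zax [-0.0021 -0.002  -1.    ] w 0.664 F [ 0.2 -0.1 -1.5]
delta tool m [-0.0016 -0.0031  0.0454] shares [-0.0082 -0.0155  0.2271]
rot shares [ 0.001   0.001  -0.0018]
```

Call:
servo_tool(deltas=[-1,-0.004,-0.007,0.04,0.0005,0.0005,-0.001,-1,-0.004,-0.007,0.04,0.0005,0.0005,-0.001,-1,0,0,0.04,0,0,0,-1,0,0,0.04,0,0,0,-1,0,0,0.03,0,0,0,-1,0,0,0,0,0,0])

```text
time: 8.4
tool_pos: [0.4559, 0.2701, 0.0407]
tool_rot: [1.0, 0.0, -0.0, -0.0]
wrist_force: [-0.6, -0.0, -0.6]
width: 0.668
```

```bash
python3 -c "
from h import *
goto(.456,.270,.035,0)"
```

```text
t 8.4 pos [0.4559 0.2701 0.0407] yaw 0.05 zax [-2.e-04  1.e-04 -1.e+00] w 0.668 F [-0.6 -0.  -0.6]
delta tool m [0.0001 0.0001 0.0057] shares [0.0003 0.0003 0.0285]
rot shares [-0.0001  0.0001  0.0004]
```

Lowering in small rows until contact.

Call:
servo_tool(deltas=[-1,0,0,0.012,0,0,0,-1,0,0,0.012,0,0,0,-1,0,0,0,0,0,0])

```text
time: 8.7
tool_pos: [0.4563, 0.2702, 0.0358]
tool_rot: [1.0, 0.0, 0.0, -0.0]
wrist_force: [0.5, 0.1, -0.1]
width: 0.667
```

```bash
python3 -c "
from h import *
st()"
```

```text
t 8.7 pos [0.4563 0.2702 0.0358] yaw 0.05 zax [ 5.e-04  5.e-04 -1.e+00] w 0.667 F [ 0.5  0.1 -0.1]
```

Call:
servo_tool(deltas=[-1,0,0,0.008,0,0,0,-1,0,0,0,0,0,0])

```text
time: 8.9
tool_pos: [0.4567, 0.2705, 0.0348]
tool_rot: [1.0, 0.0, 0.001, -0.0]
wrist_force: [-0.0, -1.2, -1.5]
width: 0.673
```

```bash
python3 -c "
from h import *
st()
im=snap('scene','s8');crop(im,340,150,440,260,5,'s8c');st()"
```

```text
t 8.9 pos [0.4567 0.2705 0.0348] yaw 0.05 zax [ 0.0014  0.001  -1.    ] w 0.673 F [-0.  -1.2 -1.5]
t 8.95 pos [0.4568 0.2705 0.0348] yaw 0.05 zax [ 0.0017  0.0011 -1.    ] w 0.671 F [-0.  -0.  -1.4]
```

View pics/s8c.png

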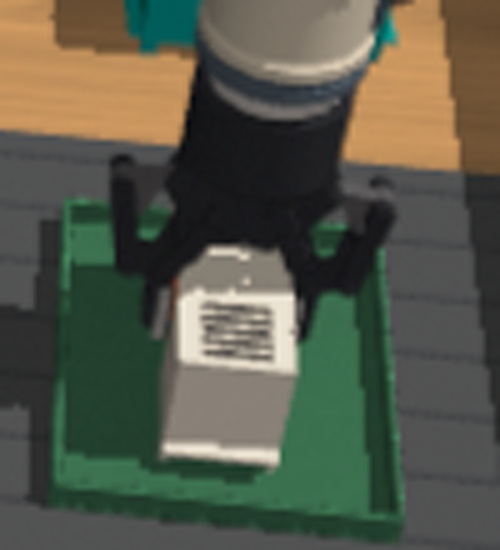

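Call:
servo_tool(deltas=[-1,0,0,0.008,0,0,0,-1,0,0,0.008,0,0,0,-1,0,0,0,0,0,0])

```text
time: 9.25
tool_pos: [0.457, 0.2707, 0.0351]
tool_rot: [1.0, 0.001, 0.001, -0.001]
wrist_force: [0.6, 0.1, -1.5]
width: 0.666
```

```bash
python3 -c "
from h import *
st()"
```

```text
t 9.25 pos [0.457  0.2707 0.0351] yaw 0.06 zax [ 0.0025  0.0016 -1.    ] w 0.666 F [ 0.6  0.1 -1.5]
```

Call:
servo_tool(deltas=[-1,0,0,0.018,0,0,0,-1,0,0,0.01,0,0,0])

```text
time: 9.45
tool_pos: [0.4579, 0.2711, 0.0332]
tool_rot: [1.0, 0.001, 0.002, -0.001]
wrist_force: [-8.7, -4.5, 32.4]
width: 0.669
```

```bash
python3 -c "
from h import *
st()"
```

```text
t 9.45 pos [0.4579 0.2711 0.0332] yaw 0.06 zax [ 0.0045  0.0026 -1.    ] w 0.669 F [-8.7 -4.5 32.4]
```

Firm floor contact (32 N). Easing up about 1 mm, then releasing.

Call:
servo_tool(deltas=[-1,0,0,-0.004,0,-0.002,0,1,0,0,0,0,0,0,1,0,0,0,0,0,0,1,0,0,0,0,0,0,1,0,0,0,0,0,0])

```text
time: 9.95
tool_pos: [0.4585, 0.2714, 0.0343]
tool_rot: [1.0, 0.001, 0.001, -0.002]
wrist_force: [-0.3, -0.5, -0.5]
width: 0.997
```

```bash
python3 -c "
from h import *
st()
im=snap('wrist','w9')"
```

```text
t 9.95 pos [0.4585 0.2714 0.0343] yaw 0.06 zax [ 0.002   0.0035 -1.    ] w 0.997 F [-0.3 -0.5 -0.5]
```

View pics/w9.png

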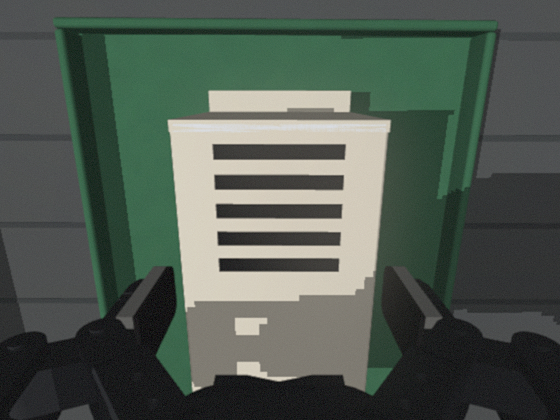

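Released, and the cover is flat in the tray. Rising slowly at first, then checking.

Call:
servo_tool(deltas=[1,0,0,-0.05,0,0,0,1,0,0,-0.05,0,0,0,1,0,0,-0.1,0,0,0,1,0,0,-0.15,0,0,0,1,0,0,-0.15,0,0,0,1,0,0,-0.15,0,0,0,1,0,0,-0.15,0,0,0,1,0,0,0,0,0,0])

```text
time: 10.8
tool_pos: [0.4579, 0.2707, 0.205]
tool_rot: [1.0, 0.001, 0.001, -0.002]
wrist_force: [0.7, -0.5, 0.3]
width: 1.0
```

```bash
python3 -c "
from h import *
st()
im=snap('wrist','w10');P=arm.camera_params('wrist')
t=snap('top','t10')
for a in [(.0,0)]:
  for c in [(70,28),(70,-28),(-70,-28),(-70,28)]: print(proj('wrist',(.4575+c[0]/1e3,.271+c[1]/1e3,.075),P).round(0))
"
```

```text
t 10.8 pos [0.4579 0.2707 0.205 ] yaw 0.06 zax [ 0.0027  0.0038 -1.    ] w 1.0 F [ 0.7 -0.5  0.3]
[238. 103.]
[317. 103.]
[311. 280.]
[243. 280.]
```

View pics/w10.png

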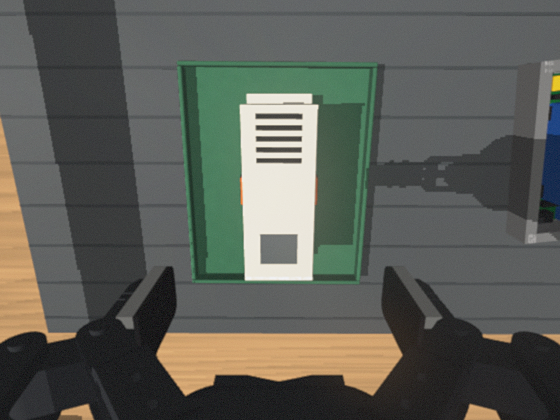

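View pics/t10.png

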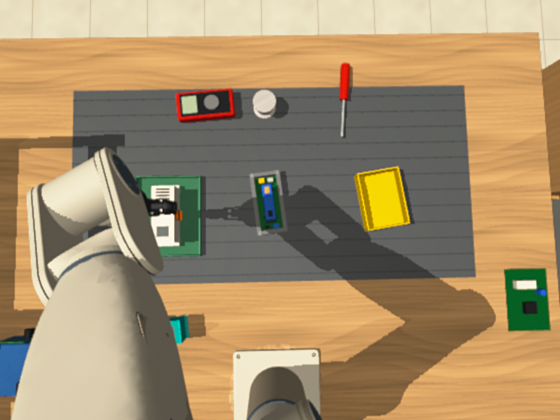

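The cover's corners at (241,105), (317,105), (312,280), (245,280) match the prediction at 75 mm height, so it is flat and centred in the tray. Now back above the controller for the battery.

Call:
servo_tool(deltas=[1,0.017,0.16,0,0,0,-0.028,1,0.017,0.16,0,0,0,-0.028,1,0,0.165,0,0,0,0,1,0,0.165,0,0,0,0,1,0,0.165,0,0,0,0,1,0,0.165,0,0,0,0,1,0,0.165,0,0,0,0,1,0,0.15,0,0,0,0,1,0,0,0,0,0,0])

```text
time: 11.8
tool_pos: [0.4824, 0.0028, 0.192]
tool_rot: [0.998, 0.064, -0.01, 0.0]
wrist_force: [0.5, -0.3, 0.3]
width: 1.002
```

```bash
python3 -c "
from h import *
goto(.4855,.0102,.16,6.85)
snap('wrist','w11')
goto(.4855,.0102,.16,6.85)"
```

```text
t 11.8 pos [0.4824 0.0028 0.192 ] yaw 7.31 zax [-0.0199 -0.0014 -0.9998] w 1.002 F [ 0.5 -0.3  0.3]
delta tool m [ 0.0047 -0.0069  0.032 ] shares [ 0.0234 -0.0344  0.1598]
rot shares [-0.0005  0.0095  0.0039]
t 11.85 pos [0.482  0.004  0.1919] yaw 7.32 zax [-2.060e-02 -9.000e-04 -9.998e-01] w 0.999 F [-0.4 -0.2 -0.7]
delta tool m [ 0.005  -0.0057  0.0318] shares [ 0.0248 -0.0283  0.1591]
rot shares [-0.0008  0.0098  0.0039]
```

View pics/w11.png

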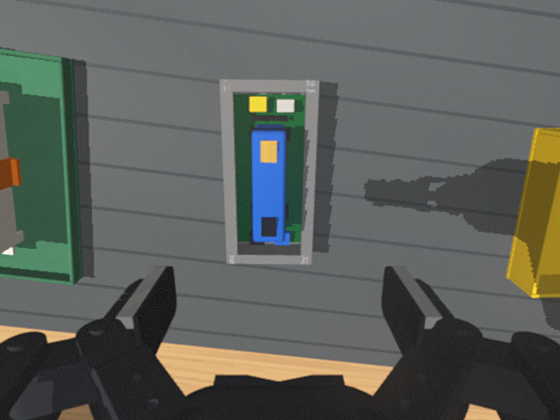

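Battery's top face: corners about (251,131), (286,131), (286,242), (254,242). I'll level the tool, lower to about 0.16 with the jaws partly closed (about 51 mm), then measure.

Call:
servo_tool(deltas=[0.2,0.012,-0.015,0.07,-0.0004,0.0049,0.002,0.2,0.012,-0.015,0.07,-0.0004,0.0049,0.002,0.2,0,0,0,0,0,0,0.2,0,0,0,0,0,0], grip_force=40)

```text
time: 12.25
tool_pos: [0.4832, 0.0126, 0.1609]
tool_rot: [0.998, 0.06, -0.003, -0.001]
wrist_force: [0.2, 0.7, -0.1]
width: 0.596
```

```bash
python3 -c "
from h import *
st()
im=snap('wrist','w12');im=snap('scene','s12')
goto(.4855,.0102,.1,6.85)"
```

```text
t 12.25 pos [0.4832 0.0126 0.1609] yaw 6.84 zax [-5.2e-03  7.0e-04 -1.0e+00] w 0.596 F [ 0.2  0.7 -0.1]
t 12.35 pos [0.4834 0.0124 0.1613] yaw 6.83 zax [-4.3e-03  7.0e-04 -1.0e+00] w 0.601 F [ 0.8 -0.6  1. ]
delta tool m [0.002  0.0026 0.0613] shares [0.0102 0.0128 0.3063]
rot shares [-0.0006  0.002  -0.0002]
```

View pics/w12.png

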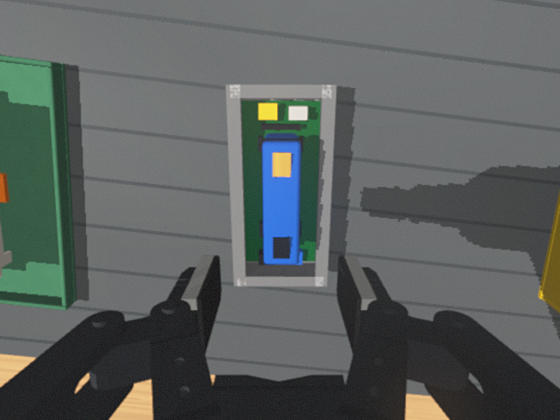

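```bash
python3 -c "
from h import *
P=arm.camera_params('wrist')
q=np.array([ray('wrist',p,.06,P) for p in [(263,141),(300,141),(298.5,264),(264,264)]])[:,:2];print(q.mean(0))
l=q[0]+q[1]-q[2]-q[3];w=q[0]+q[3]-q[1]-q[2];print(np.degrees(np.arctan2(l[1],l[0])),np.linalg.norm(l)/2,np.linalg.norm(w)/2)
q=np.array([ray('wrist',p,.03,P) for p in [(227,86),(336,86),(327,286),(234,286)]])[:,:2];print('rim',q.mean(0))
st()"
```

```text
[0.48586743 0.01037938]
6.833600404827849 0.08846946804221258 0.024570063381729866
rim [0.4855301  0.01047372]
t 12.35 pos [0.4834 0.0124 0.1613] yaw 6.83 zax [-4.3e-03  7.0e-04 -1.0e+00] w 0.601 F [ 0.8 -0.6  1. ]
```

Call:
servo_tool(deltas=[0.2,0.011,0.012,0,0,0.002,0,0.2,0,0,0.06,0,0,0,0.2,0,0,0.06,0,0,0,0.2,0,0,0.06,0,0,0,0.2,0,0,0.06,0,0,0,0.2,0,0,0.06,0,0,0,0.2,0,0,0.06,0,0,0,0.2,0,0,0,0,0,0])

```text
time: 13.15
tool_pos: [0.4864, 0.0104, 0.0833]
tool_rot: [0.998, 0.06, 0.0, -0.001]
wrist_force: [-0.1, -0.0, 0.3]
width: 0.604
```

```bash
python3 -c "
from h import *
goto(.4858,.0104,.052,6.84)
im=snap('scene','s13');crop(im,230,150,330,250,6,'s13c')
im=snap('wrist','w13')
"
```

```text
t 13.15 pos [0.4864 0.0104 0.0833] yaw 6.85 zax [ 7.0e-04  1.2e-03 -1.0e+00] w 0.604 F [-0.1 -0.   0.3]
delta tool m [-0.0006 -0.      0.0313] shares [-0.0029 -0.0002  0.1564]
rot shares [-0.0006 -0.0004  0.    ]
```

View pics/s13c.png

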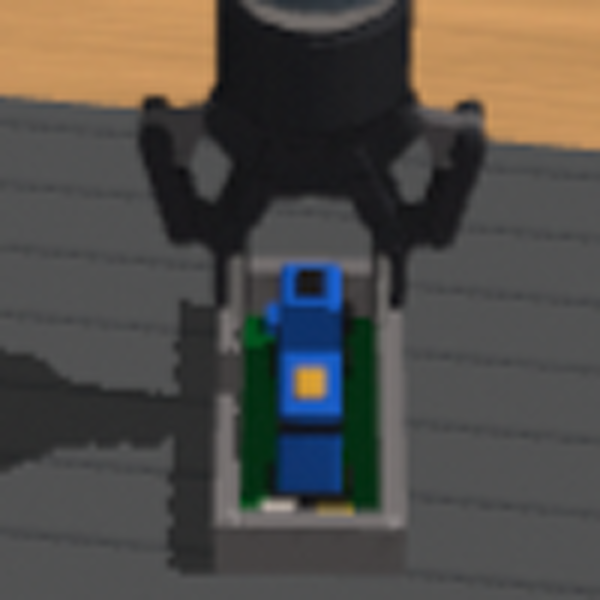

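View pics/w13.png

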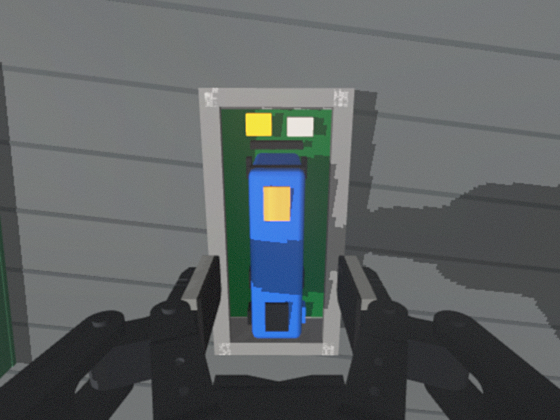

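Call:
servo_tool(deltas=[0.2,-0.003,0,0.044,0,0,0,0.2,0,0,0.044,0,0,0,0.2,0,0,0.044,0,0,0,0.2,0,0,0.03,0,0,0,0.2,0,0,0,0,0,0])

```text
time: 13.75
tool_pos: [0.488, 0.0104, 0.0507]
tool_rot: [0.998, 0.06, 0.003, -0.0]
wrist_force: [-0.2, -0.1, 1.0]
width: 0.601
```

```bash
python3 -c "
from h import *
goto(.4858,.0104,.052,6.84)
im=snap('scene','s14');crop(im,230,150,330,250,6,'s14c')
"
```

```text
t 13.75 pos [0.488  0.0104 0.0507] yaw 6.85 zax [ 0.0059  0.0012 -1.    ] w 0.601 F [-0.2 -0.1  1. ]
delta tool m [-0.0021 -0.0003 -0.0013] shares [-0.0107 -0.0015 -0.0067]
rot shares [-0.0002 -0.0029  0.0001]
```

View pics/s14c.png

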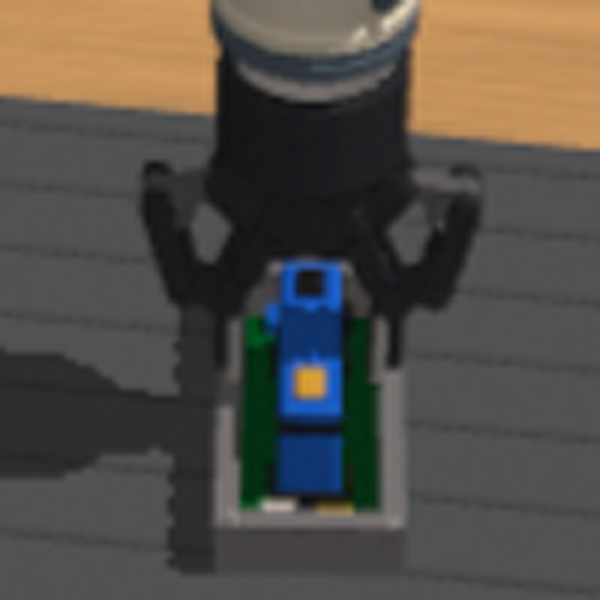

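Good; close with 40 N while trimming the 0.3° tilt.

Call:
servo_tool(deltas=[0.2,-0.01,0,-0.004,0,-0.0029,0,-1,0,0,0,0,0,0,-1,0,0,0,0,0,0,-1,0,0,0,0,0,0,-1,0,0,0,0,0,0,-1,0,0,0,0,0,0,-1,0,0,0,0,0,0], grip_force=40)

```text
time: 14.5
tool_pos: [0.4863, 0.0102, 0.0525]
tool_rot: [0.998, 0.06, 0.0, -0.0]
wrist_force: [0.2, -0.3, -1.3]
width: 0.294
```

```bash
python3 -c "
from h import *
st()
im=snap('scene','s15');crop(im,230,150,330,250,6,'s15c')
im=snap('wrist','w15')
"
```

```text
t 14.5 pos [0.4863 0.0102 0.0525] yaw 6.85 zax [ 7.e-04  5.e-04 -1.e+00] w 0.294 F [ 0.2 -0.3 -1.3]
```

View pics/s15c.png

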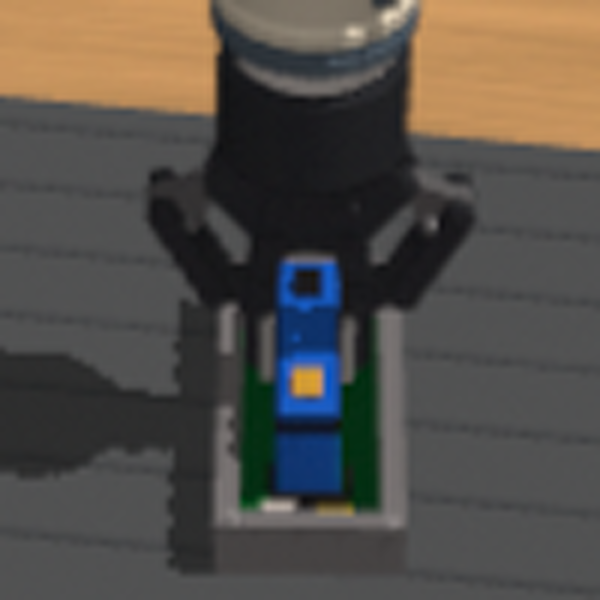

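View pics/w15.png

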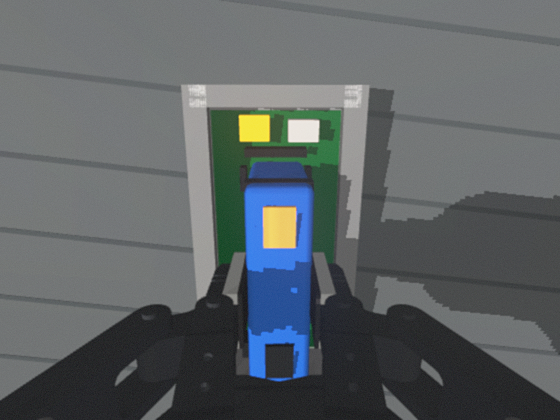

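Gripped: the opening is 25 mm, matching the 26 mm battery. Lifting.

Call:
servo_tool(deltas=[-1,0,0,-0.03,0,0,0,-1,0,0,-0.04,0,0,0,-1,0,0,-0.06,0,0,0,-1,0,0,-0.06,0,0,0,-1,0,0,-0.06,0,0,0,-1,0,0,-0.06,0,0,0,-1,0,0,-0.06,0,0,0,-1,0,0,-0.06,0,0,0,-1,0,0,-0.04,0,0,0,-1,0,0,0,0,0,0])

```text
time: 15.6
tool_pos: [0.4869, 0.0101, 0.1569]
tool_rot: [0.998, 0.06, 0.002, -0.0]
wrist_force: [-0.2, 0.8, -1.9]
width: 0.292
```

```bash
python3 -c "
from h import *
goto(.489,-.2842,.15,7.8)
im=snap('scene','s16');im=snap('top','t16')
"
```

```text
t 15.6 pos [0.4869 0.0101 0.1569] yaw 6.85 zax [ 4.1e-03  5.0e-04 -1.0e+00] w 0.292 F [-0.2  0.8 -1.9]
delta tool m [-0.033   0.2925  0.0068] shares [-0.1651  1.4623  0.034 ]
rot shares [ 0.     -0.002  -0.0079]
```

View pics/s16.png

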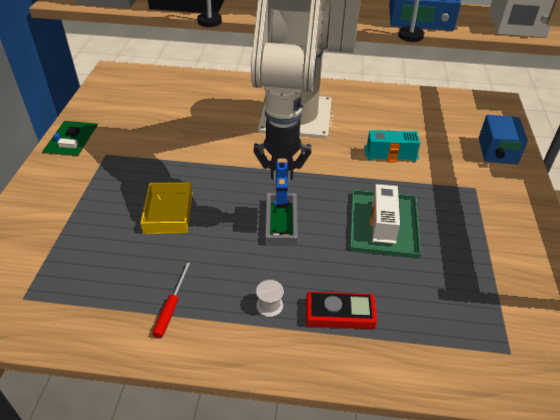

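The battery is up in the jaws and the cover sits flat in the tray. Moving to the bin.

Call:
servo_tool(deltas=[-1,-0.01,0.08,0,0,-0.002,-0.004,-1,-0.017,0.15,0,0,0,-0.004,-1,-0.017,0.15,0,0,0,0,-1,-0.017,0.15,0,0,0,0,-1,-0.017,0.15,0,0,0,0,-1,-0.017,0.15,0,0,0,0,-1,-0.017,0.15,0,0,0,0,-1,-0.017,0.15,0,0,0,0,-1,-0.017,0.15,0,0,0,0,-1,-0.017,0.13,0,0,0,0,-1,0,0.04,0,0,0,0,-1,0,0,0,0,0,0])

```text
time: 16.9
tool_pos: [0.4879, -0.2905, 0.1446]
tool_rot: [0.998, 0.07, -0.009, -0.004]
wrist_force: [-0.2, 0.1, -2.1]
width: 0.297
```

```bash
python3 -c "
from h import *
goto(.489,-.2842,.15,7.8)
im=snap('wrist','w17');P=arm.camera_params('wrist')
goto(.489,-.2842,.15,7.8)
"
```

```text
t 16.9 pos [ 0.4879 -0.2905  0.1446] yaw 7.99 zax [-0.0189  0.0068 -0.9998] w 0.297 F [-0.2  0.1 -2.1]
delta tool m [ 0.0019 -0.0061 -0.0054] shares [ 0.0093 -0.0306 -0.0268]
rot shares [-0.0044  0.0085  0.0015]
t 16.95 pos [ 0.4877 -0.2898  0.1445] yaw 8.02 zax [-0.0194  0.007  -0.9998] w 0.292 F [ 0.3  0.2 -2.5]
delta tool m [ 0.002  -0.0054 -0.0054] shares [ 0.0099 -0.0272 -0.0272]
rot shares [-0.0046  0.0087  0.0018]
```

View pics/w17.png

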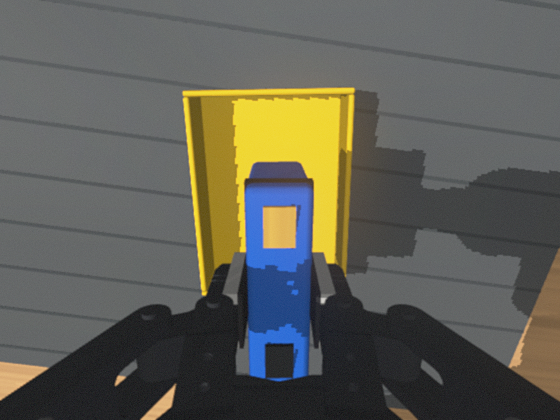

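```bash
python3 -c "
from h import *
P=arm.camera_params('wrist')
a,b=ray('wrist',(183,93),.04,P),ray('wrist',(355,90),.04,P);w=(a-b)[:2];th=np.arctan2(w[1],w[0])-np.pi/2;print(a,b,np.linalg.norm(w),np.degrees(th),(a+b)[:2]/2-.075*np.array([np.cos(th),np.sin(th)]))
"
```

```text
[ 0.5532386  -0.21892339  0.04      ] [ 0.57016018 -0.32638811  0.04      ] 0.10878881893214604 8.948417797748407 [ 0.48761223 -0.28432164]
```

Call:
servo_tool(deltas=[-1,0.004,-0.014,0,-0.0023,0.0043,0,-1,0.004,-0.014,0,-0.0023,0.0043,0,-1,0,0,0.06,0,0,0,-1,0,0,0.06,0,0,0,-1,0,0,0.06,0,0,0,-1,0,0,0.06,0,0,0,-1,0,0,0.04,0,0,0,-1,0,0,0,0,0,0])

```text
time: 17.75
tool_pos: [0.4874, -0.2779, 0.0819]
tool_rot: [0.997, 0.072, -0.001, -0.001]
wrist_force: [0.6, -0.1, -1.0]
width: 0.296
```

```bash
python3 -c "
from h import *
goto(.488,-.2842,.055,8)
im=snap('scene','s18');crop(im,120,130,220,250,5,'s18c')
"
```

```text
t 17.75 pos [ 0.4874 -0.2779  0.0819] yaw 8.3 zax [-0.0025  0.0025 -1.    ] w 0.296 F [ 0.6 -0.1 -1. ]
delta tool m [-0.0003  0.0064  0.0269] shares [-0.0014  0.0321  0.1345]
rot shares [-0.0013  0.001   0.0025]
```

View pics/s18c.png

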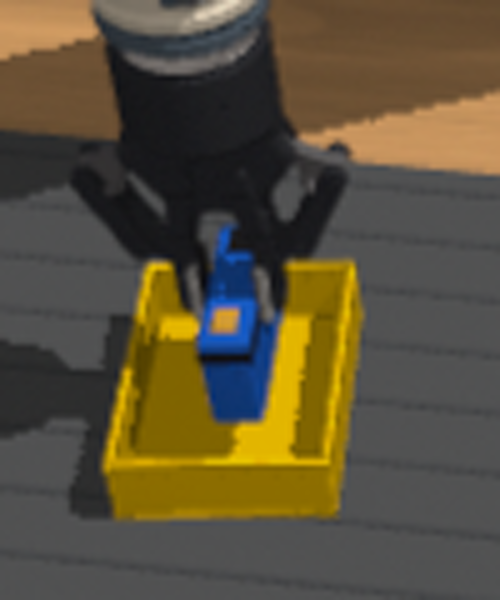

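Call:
servo_tool(deltas=[-1,0,0.015,0.03,-0.0006,0.0005,0,-1,0,0.015,0.03,-0.0006,0.0005,0,-1,0,0,0.03,0,0,0,-1,0,0,0.03,0,0,0,-1,0,0,0.015,0,0,0,-1,0,0,0,0,0,0])

```text
time: 18.4
tool_pos: [0.4895, -0.2856, 0.054]
tool_rot: [0.997, 0.072, 0.001, 0.001]
wrist_force: [0.9, 0.3, -1.7]
width: 0.292
```

```bash
python3 -c "
from h import *
goto(.488,-.2842,.0525,8)
"
```

```text
t 18.4 pos [ 0.4895 -0.2856  0.054 ] yaw 8.25 zax [ 0.0028 -0.0015 -1.    ] w 0.292 F [ 0.9  0.3 -1.7]
delta tool m [-0.0013 -0.0016  0.0015] shares [-0.0063 -0.008   0.0075]
rot shares [ 0.0009 -0.0012  0.0021]
```

Call:
servo_tool(deltas=[-1,-0.004,-0.004,0.01,0.0006,-0.001,0,-1,0,0,0.01,0,0,0])

```text
time: 18.6
tool_pos: [0.489, -0.2851, 0.0521]
tool_rot: [0.997, 0.072, 0.0, 0.0]
wrist_force: [-11.4, 6.4, 40.5]
width: 0.297
```

```bash
python3 -c "
from h import *
st()"
```

```text
t 18.6 pos [ 0.489  -0.2851  0.0521] yaw 8.25 zax [ 1.e-03 -8.e-04 -1.e+00] w 0.297 F [-11.4   6.4  40.5]
```

Contact with the bin floor. Easing off, then opening partly (about 55 mm so the finger backs clear the bin walls).

Call:
servo_tool(deltas=[-1,0,0,-0.004,0,0,0,0.1,0,0,0,0,0,0,0.1,0,0,0,0,0,0,0.1,0,0,0,0,0,0])

```text
time: 19.0
tool_pos: [0.4901, -0.2855, 0.0548]
tool_rot: [0.997, 0.072, 0.002, 0.001]
wrist_force: [0.3, 0.5, 0.2]
width: 0.547
```

```bash
python3 -c "
from h import *
st()
snap('wrist','w19');im=snap('scene','s19');crop(im,120,130,220,250,5,'s19c');st()"
```

```text
t 19.0 pos [ 0.4901 -0.2855  0.0548] yaw 8.27 zax [ 0.0037 -0.0025 -1.    ] w 0.547 F [0.3 0.5 0.2]
t 19.1 pos [ 0.49   -0.2854  0.0546] yaw 8.27 zax [ 0.0034 -0.0023 -1.    ] w 0.55 F [ 0.4 -0.9 -0. ]
```

View pics/w19.png

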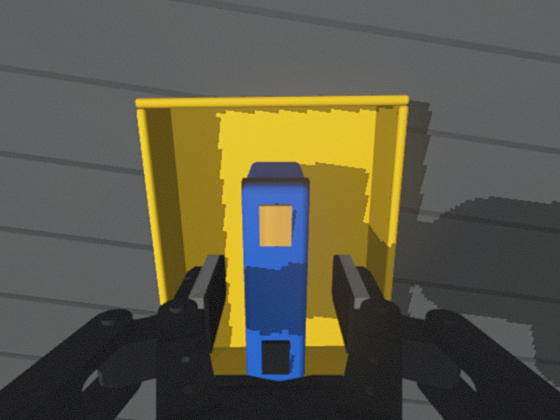

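View pics/s19c.png

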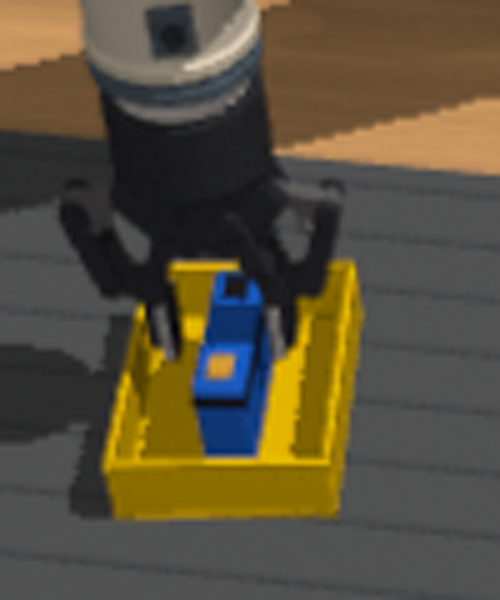

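The battery stands free in the bin and both pads are clear of it. Retracting straight up.

Call:
servo_tool(deltas=[0.1,0,0,-0.04,0,0,0,0.1,0,0,-0.05,0,0,0,0.1,0,0,-0.08,0,0,0,0.1,0,0,-0.12,0,0,0,0.1,0,0,-0.15,0,0,0,0.1,0,0,-0.15,0,0,0,0.1,0,0,-0.15,0,0,0,0.1,0,0,-0.1,0,0,0,0.1,0,0,0,0,0,0,0.1,0,0,0,0,0,0])

```text
time: 20.1
tool_pos: [0.489, -0.2848, 0.2348]
tool_rot: [0.997, 0.072, 0.003, 0.002]
wrist_force: [0.3, -0.4, -0.7]
width: 0.551
```

```bash
python3 -c "
from h import *
st()
snap('wrist','w20');P=arm.camera_params('wrist');im=snap('scene','s20')
for z,c in((.06,'btop'),): print([proj('wrist',(.489,-.285,.06),P)])"
```

```text
t 20.1 pos [ 0.489  -0.2848  0.2348] yaw 8.26 zax [ 0.0053 -0.0035 -1.    ] w 0.551 F [ 0.3 -0.4 -0.7]
[array([277.26432781, 185.26800981])]
```

View pics/w20.png

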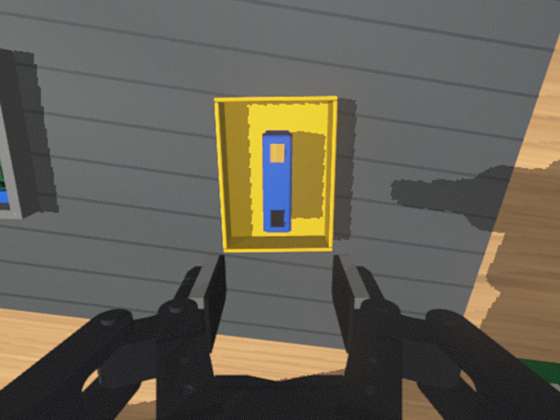

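View pics/s20.png

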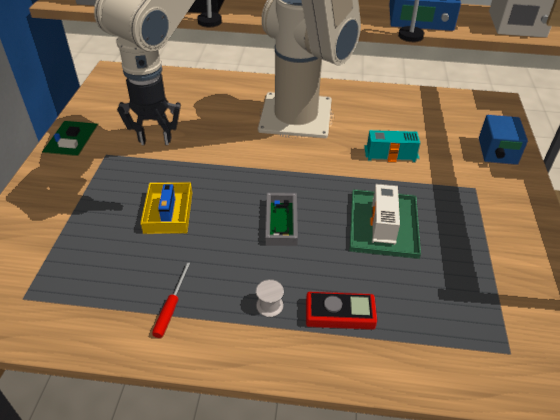

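The battery stands in the middle of the bin (wrist view, centre at (277,183)). The cover is flat in the tray, the meter, spool and screwdriver look unmoved, and the arm is clear. Handing in.

```bash
python3 -c "
from h import *
print(arm.job_done())"
```

```text
the job is handed in; nothing more can be done
None
```

I finished the battery removal and handed the job in at about 20 s of the 64 s allowed; no verdict is reported.

**Cover:** I squeezed both tabs in with one grasp; the jaws stopped at 57 mm, against 64 mm over the free tabs. I lifted the cover straight up about 97 mm and set it down in the green tray. After release, the wrist picture showed its corners within a few pixels of where a cover lying flat should appear. Its middle was within about 5 mm of the tray's centre.

**Battery:** I gripped it at 25 mm opening, carried it to the yellow bin and released it on the floor. The last picture shows it standing upright near the bin's centre, with the jaws clear.

**Bystanders:** the meter, spool and screwdriver look unmoved in the last scene picture.

**Disagreements and rough spots:**
- The scene camera's first position for the controller was about 4–6 mm off the top and wrist views, so I used those two.
- Moves drifted by several millimetres, up to about 13 mm, and tilted the tool by up to 1.2°. I corrected this before every grasp and placement.
- Each set-down pressed the floor briefly, at about 34 N for the cover and 43 N for the battery at the wrist. This is under the 120 N wrist limit. The 40 N limit is for the arm or gripper body, and only the held part was in contact.

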